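Crank the camera head up

TASK

Fit the loose crank onto the square end of the focus column's screw until it sits fully home against the dial (the square stands at no known angle, so feel for it), then wind the crank half a turn clockwise (seen from above) to raise the camera head 10 mm clear of the sample, and leave the crank seated on the screw. Do not push the other things on the bench about or knock them over.

Things in the scene. Friction and masses are not known exactly. Their poses are not given: they have to be found in the camera images.
- crank: Loose steel crank lying flat, 110 mm long, about 0.3 kg. Origin on the bore's axis at the hub's underside; x along the arm to the handgrip, z up. Hub octagonal, 36 mm across its flats (two lie on its y sides), 28 mm high; square through-bore 15.2 mm wide, sides along x and y. Arm a flat bar 17 mm wide, 9 mm thick, level with the underside.
- grip_top (a point): Centre of the top of the crank's handgrip: an upright black grip, 25 mm in diameter, that revolves freely on its pin. Its axis is 80 mm from the bore's axis; it stands from 11 to 75 mm above the crank's underside. (This point's x and y axes revolve with the grip.)
- shoulder (a point): On the fixed focus column (black, on a 150 x 110 mm base plate): the point on the screw's vertical axis at the top face of the dial collar (steel disc, 54 mm diameter, 12 mm high), where the crank's underside must come to rest. x towards the lens, z up. The column's top plate, 73 x 90 mm, lies 13 mm below; nothing but the screw's end rises above this point.
- screw_tip (a point): Top centre of the screw's greased steel end, 28 mm above the shoulder. Downwards: a round pilot, 11 mm diameter and 6 mm high, then a 14 mm square, 22 mm high, its top 2.5 mm bevelled to 11 mm. The square's angle differs every time and is NOT reported. Not lined up, the crank rests 18 to 22 mm above the shoulder; turned to match within about 5 degrees (four ways) it drops on.
- screw (a joint): Turn of the screw since the start, in rad: 0 at the start, growing as it is turned clockwise seen from above. It turns against friction of about 0.22 N m (under 3 N at the handgrip), stays where it is left, and carries the camera head up by 20 mm for a full clockwise turn; it can go from -2.5 to 7.5.
- head_site (a point): Point on the camera head's carriage, on the screw's axis at mid-height of the carriage; it rises and falls as the screw is turned.
- clamp_lever: Bystander: steel clamping lever lying on the breadboard, not the crank: 115 mm long, round solid hub 25 mm in diameter and 28 mm high (origin at its underside), arm to +x ending in a black ball 24 mm in diameter.
- pump_bottle: Bystander: white pump bottle, 68 mm in diameter, 125 mm high, origin at its underside.
- post_holder: Bystander: black post holder with a steel post, 48 mm in diameter at the foot, 103 mm high, origin at its underside.
- hex_driver: Bystander: hex driver with a black handle, 165 mm long, 26 mm thick, lying on the breadboard; origin at mid-length of its underside.
- lens_barrel: Bystander: black lens barrel standing upright, 38 mm in diameter, 60 mm high, origin at its underside.
- ferrule_tray: Bystander: shallow grey tray, 100 x 75 x 22 mm, origin at its underside.
Mind the look-alikes: they are no part of the job. Leave any blue look-alike of the crank alone.

How it is judged:
By the outcome, as a careful person would: the job done as asked, in the order asked, and still so for the second after the job is handed in, with the robot touching nothing.
It also fails if it takes over 72 s, if anything falls off the work surface, if the arm or the gripper's body presses on something with over 40 N, if the wrist force passes 120 N, or if a joint passes its speed limit or range.

ROBOT

A 6-joint arm with a two-finger parallel gripper is mounted at the origin on the work surface. World frame = base frame: x ahead of the robot, y to its left, z up, the work surface at z = 0. Lengths are in mm, angles in rad, forces in N, time in s.
With the tool pointing down it reaches from about 300 to 775 mm from the base axis. Payload 14.6 kg.
Tool frame: the origin (TCP) lies on the centre line of the jaws, within the pads' length; the fingertips stand 8 mm ahead of it and the grasp point (between the pads) lies 11 mm behind it; z points along the fingers, y is the line along which they close (so a half turn about z gives the same grasp; the last joint's range is limited). The gripper opens to 94 mm and grips with 3 to 60 N. Pads are 16 mm wide; open, the fingers measure 119 mm over their backs; the gripper's body (75 mm by 177 mm) begins 78 mm behind the grasp point.
Start: joints at [-1.376, 0.3, 1.521, -0, 1.321, -0.067], TCP at [142.344, -531.251, 213.446] pointing down, gripper open.
Joint ranges: [-3.03, 3.03], [-0.79, 2.21], [0.23, 2.52], [-1.04, 4.18], [0, 3.07], [-2.55, 2.55]. Speed limits (rad/s): [2.22, 2.22, 2.57, 3.14, 3.14, 3.14].

INTERFACE

Orientations are given as [roll, pitch, yaw] about the fixed x, y, z axes, in that order (R = Rz(yaw) Ry(pitch) Rx(roll)).
In Python, from cell import manip gives the robot as it stands.
- The arm moves only by the tool jog_arm, never from a script. Its argument "rows" is one flat list of numbers, 7 for each row, row after row: the shift along the world's x, y, z in cm, then the turn, a rotation vector about the world's x, y, z in rad, then the closure, from 0 (fully open) to 1 (shut). In form: [dx, dy, dz, rx, ry, rz, fingers, dx, dy, dz, rx, ry, rz, fingers, ...]. A call has 1 to 20 rows; each row shifts and turns the commanded pose from where the row before left it; what a row does not reach is not made up. A row lasts 1/12 s, in which the tool goes at most 41.7 mm and 7.16 degrees, less where a joint would pass 70% of its speed; a pose out of reach is approached as far as the arm can. A call with a gripper value outside its range is refused whole. The fingers move at their own pace and stop on an object; "newtons" is the grip in N (left out, the last holds). Time passes only in rows, so rows that do not move let the fingers close. It gives the time, the measured TCP pose, the force, the opening and the grip force at its end, in the units of the state.
- manip.read_state(): the state, without advancing time (a new reading comes with each control period).
- manip.camera(name): name is "side" or "top"; returns (picture, depth): 420x560x3 uint8, blue, green, red; 420x560 float32, mm along the optical axis (not along the pixel's ray), 0 where there is no reading.
- manip.camera_model(name): a dict with "K" (3x3 intrinsics, pixels), "k1" (the pictures are not rectified: a ray, as slopes to the right and down, at radius r is drawn at 1 + k1 r^2 times it, then the intrinsics apply), "R" (3x3) and "t" (3): a world point X has camera coordinates R X + t. Camera axes: x right, y down, z forward; pixel columns grow to the right and rows downward; lengths in mm; the calibration is good to about 2 mm. A picture is of the moment at which its call begins. camera_model takes no time and is no camera call.
- manip.sign_off(): hands the job in; it is judged then, once.
The state is a dict: "clock": time; "joints": joint angles; "qd": joint speeds; "effort": joint torques, N m; "eef_pos": TCP position; "eef_rot": TCP orientation; "wrist_force": force on the tool from outside, world axes, zero at the start; "moment": the same for the moment, N m; "finger_gap": finger opening in mm; "finger_force": force on a finger pad.
Only numpy, scipy, OpenCV 4.12 (cv2) and the standard library are available. Lean on these libraries where they do the work, as an engineer would, in place of code of your own. Each camera call takes 0.05 s, during which the arm holds its last target. There are 200 camera calls.

## Working session

There is one attempt and no reset: what is moved stays moved. The work goes in short steps, Python scripts to look and compute and a tool call to move; the robot and the scene stay as the last step left them, time stands still between calls to the robot, and variables do not carry over. Pictures are saved under pics/ and viewed, at most 10 in all, crops included, and the job is handed in when it is done.

Besides the shell and the picture viewer there is one more tool, called by a JSON object that holds its "method" and its "body", one argument or row to a line. jog_arm: Moves the arm, as the interface text tells. Its arguments: {"type":"object","properties":{"rows":{"type":"array"},"newtons":{"type":"number"}},"required":["rows"]}

```bash
mkdir -p pics; ls; cat > h.py <<'E'
import numpy as np, cv2
from cell import manip
def grab(n,tag):
    im,d=manip.camera(n); cv2.imwrite(f'pics/{tag}.png',im); np.savez(f'pics/{tag}.npz',im=im,d=d); return im,d
def ray(n,u,v):
    m=manip.camera_model(n);K=np.array(m['K']);k=m['k1']
    dist=np.array([(u-K[0,2])/K[0,0],(v-K[1,2])/K[1,1]],float);p=dist.copy()
    for _ in range(20): p=dist/(1+k*(p@p))
    R=np.array(m['R']);t=np.array(m['t']).ravel()
    return -R.T@t, R.T@np.array([p[0],p[1],1.])
def onz(n,u,v,z):
    c,r=ray(n,u,v); return c+r*(z-c[2])/r[2]
def dep(n,u,v,d):
    c,r=ray(n,u,v); return c+r*d[int(v),int(u)]
def proj(n,X):
    m=manip.camera_model(n);K=np.array(m['K'])
    p=np.array(m['R'])@np.array(X,float)+np.array(m['t']).ravel();p=p[:2]/p[2];p=p*(1+m['k1']*(p@p))
    return K[0,0]*p[0]+K[0,2],K[1,1]*p[1]+K[1,2]
def cloud(n,d):
    m=manip.camera_model(n);K=np.array(m['K']);k=m['k1']
    v,u=np.mgrid[:d.shape[0],:d.shape[1]]
    q=np.stack([(u-K[0,2])/K[0,0],(v-K[1,2])/K[1,1]],-1);p=q.copy()
    for _ in range(20): p=q/(1+k*(p**2).sum(-1,keepdims=True))
    P=np.concatenate([p,np.ones(p.shape[:2]+(1,))],-1)*d[...,None]
    return (P-np.array(m['t']).ravel())@np.array(m['R'])
E
python3 - <<'E'
from h import *
for n in('top','side'):
    grab(n,n+'0'); m=manip.camera_model(n); print(n,m['K'],m['k1'],-np.array(m['R']).T@np.array(m['t']).ravel(),np.round(m['R'],2).tolist())
print(manip.read_state())
E
```

```text
pics
top [[507.55125122   0.         279.24249427]
 [  0.         507.55125122 206.06765817]
 [  0.           0.           1.        ]] -0.07636361249874823 [ 441.07096858   26.44976658 1564.52094392] [[0.03, -1.0, 0.01], [-1.0, -0.03, -0.05], [0.05, -0.01, -1.0]]
side [[508.13660024   0.         279.71212578]
 [  0.         508.13660024 210.08799681]
 [  0.           0.           1.        ]] -0.0754123818418911 [  471.65497566 -1215.98293357  1082.29146912] [[1.0, -0.06, -0.02], [-0.05, -0.6, -0.8], [0.04, 0.8, -0.6]]
{'clock': 0.1, 'joints': array([-1.37558649e+00,  3.00424242e-01,  1.52151820e+00,  1.13556108e-05,
        1.32070561e+00, -6.65942496e-02]), 'qd': array([-0.00023675, -0.00235394, -0.00173457,  0.00105271,  0.00131263,
       -0.00076545]), 'effort': array([-6.61714912e-04, -5.32646334e+01, -3.53284371e+01,  7.09119765e-02,
        2.34872400e-02, -5.99852046e-05]), 'eef_pos': array([ 142.31149781, -531.03270892,  212.93862875]), 'eef_rot': array([-3.14054032e+00, -8.12066337e-05,  2.61801228e-01]), 'wrist_force': array([-0.1329881 ,  0.24697597,  0.48542027]), 'moment': array([-0.07515418, -0.00819469,  0.0354252 ]), 'finger_force': 0.0, 'finger_gap': 94.2845288453747}
```

View pics/top0.png

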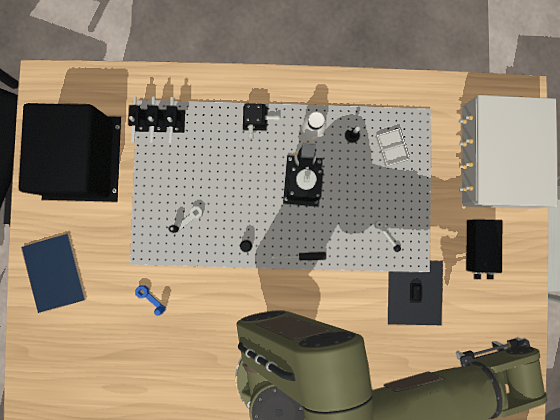

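View pics/side0.png

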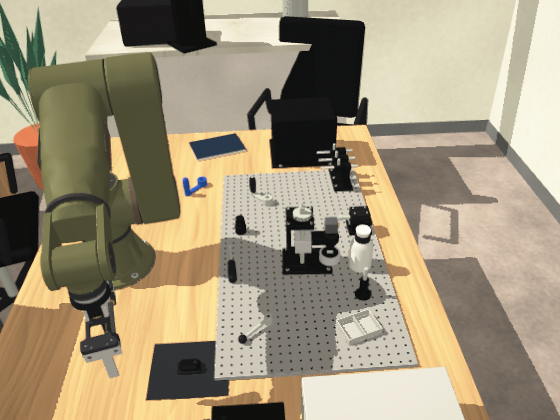

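The top view shows the crank with its hub at about (196,212) and its grip at (173,229). The column dial is at about (306,180), the clamp lever at (378,228) to (397,247), and the blue look-alike at (150,298). Next I'll measure these.

```bash
python3 - <<'E'
from h import *
a=np.load('pics/top0.npz');b=np.load('pics/side0.npz')
P=cloud('top',a['d']);Q=cloud('side',b['d'])
np.set_printoptions(precision=1,suppress=True,linewidth=160)
print('board z',np.median(P[235:255,290:300,2]),np.median(P[140:160,220:240,2]),np.median(P[280:290,200:220,2]))
def blob(P,lo,hi,x,y):
    m=(P[...,2]>lo)&(P[...,2]<hi)&(P[...,0]>x[0])&(P[...,0]<x[1])&(P[...,1]>y[0])&(P[...,1]<y[1]);return P[m]
for n,u,v in[('hub',196,212),('grip',173,229),('dial',306,180)]:
    print(n,P[v-4:v+5:2,u-4:u+5:2].reshape(-1,3)[::3])
c0=P[212,196];
for nm,X in(('top',P),('side',Q)):
    for lo,hi in((20,27),(36,60),(70,110)):
        q=blob(X,lo,hi,(c0[0]-110,c0[0]+60),(c0[1]-60,c0[1]+140));print(nm,lo,len(q),q.mean(0) if len(q) else'', (q.min(0),q.max(0)) if len(q) else '')
d0=P[180,306];print('dial pt',d0)
for nm,X in(('top',P),('side',Q)):
    q=blob(X,60,400,(d0[0]-80,d0[0]+120),(d0[1]-70,d0[1]+70));h,e=np.histogram(q[:,2],40,(60,260));print(nm,list(zip(e.astype(int),h)))
A=a['im'];B=b['im']
t=np.hstack([cv2.resize(A[190:245,155:225],None,fx=5,fy=5,interpolation=2),cv2.resize(A[140:215,275:335][:55+20],(275*60//75,275),interpolation=2)])
s=np.hstack([cv2.resize(B[165:220,235:305],None,fx=5,fy=5,interpolation=2),cv2.resize(B[200:280,280:350],(241,275),interpolation=2)])
w=max(t.shape[1],s.shape[1]);t,s=[cv2.copyMakeBorder(i,0,0,0,w-i.shape[1],0) for i in(t,s)]
cv2.imwrite('pics/c1.png',np.vstack([t,s]))
E
```

```text
board z 13.065781563125883 12.636084048767106 -0.5139285281967533
hub [[511.  270.   34.8]
 [511.3 251.3  38.7]
 [504.9 262.9  40.1]
 [505.4 244.8  40.4]
 [500.2 261.1  10.3]
 [492.8 268.6  39.4]
 [493.1 249.8  44.4]
 [487.  262.9  36.2]
 [487.2 243.5  44.8]]
grip [[458.1 342.3  12.2]
 [458.7 324.5   8.6]
 [451.6 320.2  91. ]
 [452.3 308.6  59.6]
 [446.  314.9  87.3]
 [439.8 341.2  13.9]
 [440.3 311.3  74.1]
 [433.9 334.8  14.3]
 [434.4 316.8  12.3]]
dial [[597.  -49.8 209.5]
 [595.2 -64.6 229.2]
 [590.8 -54.8 218.2]
 [592.6 -71.7 205.5]
 [584.6 -59.7 227.5]
 [581.2 -50.4 205.4]
 [581.6 -66.5 206.6]
 [575.9 -55.9 206.1]
 [576.2 -71.9 207.6]]
top 20 122 [471.6 294.6  22.1] (array([393.8, 202.7,  20. ]), array([559.4, 397.9,  26.4]))
top 36 99 [493.3 261.6  42. ] (array([437.3, 241. ,  36.1]), array([514.3, 317.4,  60. ]))
top 70 52 [448.2 318.7  84.4] (array([437.2, 309. ,  72.9]), array([457.9, 331.1,  97.4]))
side 20 46 [471.2 275.   22.8] (array([396.5, 201.3,  20.2]), array([513.8, 318.7,  26.7]))
side 36 80 [473.6 278.2  43.3] (array([434.2, 227.7,  36.3]), array([514.4, 322.7,  
[... 1882 characters left out ...]
nt64(145), np.int64(31)), (np.int64(150), np.int64(30)), (np.int64(155), np.int64(36)), (np.int64(160), np.int64(35)), (np.int64(165), np.int64(27)), (np.int64(170), np.int64(89)), (np.int64(175), np.int64(49)), (np.int64(180), np.int64(40)), (np.int64(185), np.int64(97)), (np.int64(190), np.int64(236)), (np.int64(195), np.int64(50)), (np.int64(200), np.int64(81)), (np.int64(205), np.int64(75)), (np.int64(210), np.int64(12)), (np.int64(215), np.int64(5)), (np.int64(220), np.int64(12)), (np.int64(225), np.int64(8)), (np.int64(230), np.int64(8)), (np.int64(235), np.int64(1)), (np.int64(240), np.int64(0)), (np.int64(245), np.int64(0)), (np.int64(250), np.int64(0)), (np.int64(255), np.int64(0))]
```

View pics/c1.png

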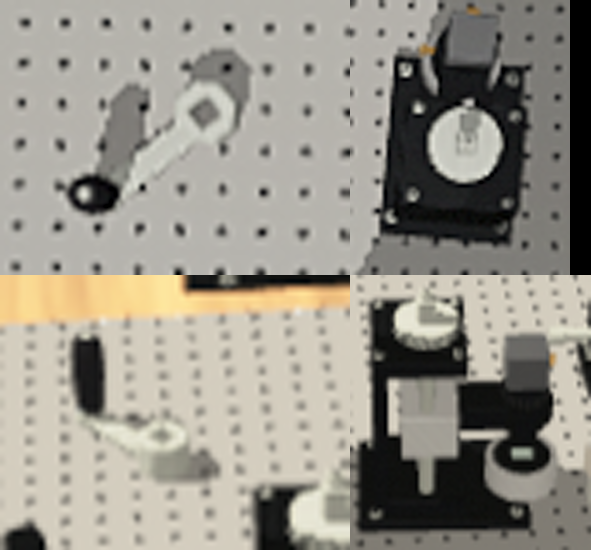

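```bash
cat >> h.py <<'E'
def tri(a,b):
    (c1,r1),(c2,r2)=ray('top',*a),ray('side',*b)
    s=np.linalg.lstsq(np.stack([r1,-r2],1),c2-c1,rcond=None)[0];p,q=c1+r1*s[0],c2+r2*s[1];return (p+q)/2,np.linalg.norm(p-q)
E
python3 - <<'E'
from h import *
np.set_printoptions(precision=1,suppress=True,linewidth=160)
a=np.load('pics/top0.npz');b=np.load('pics/side0.npz');A,B=a['im'],b['im']
def ell(im,x0,x1,y0,y1,th,inv=False,z=None,n=None):
    g=cv2.resize(im[y0:y1,x0:x1].astype(np.uint8),None,fx=8,fy=8,interpolation=cv2.INTER_CUBIC);g=cv2.cvtColor(g,6)
    m=((g<th) if inv else (g>th)).astype(np.uint8)
    cs,_=cv2.findContours(m,0,1);c=max(cs,key=cv2.contourArea);c=cv2.convexHull(c);e=cv2.fitEllipse(c)
    u,v=[(e[0][i]+.5)/8-.5+(x0,y0)[i] for i in(0,1)];print(n,'px',u,v,'axes',e[1][0]/8,e[1][1]/8,'->',onz(n,u,v,z) if z else '')
    return u,v
dt=ell(A,288,325,165,197,170,z=206,n='top')
ds=ell(B,284,325,200,225,170,z=206,n='side')
print('dial tri',tri(dt,ds))
bt=ell(A,192,200,208,217,175,True,40.7,'top')
print('bore hand',onz('top',196,212.4,40.7),onz('side',267.6,197,40.7),tri((196,212.4),(267.6,197)))
gt=ell(A,165,181,222,236,70,True,50,'top')
X=cloud('top',a['d']);
for nm,D in(('top',a['d']),('side',b['d'])):
    q=cloud(nm,D).reshape(-1,3);m=(abs(q[:,0]-447)<30)&(abs(q[:,1]-318)<30)&(q[:,2]>83)&(q[:,2]<100);print('grip',nm,m.sum(),q[m].mean(0),np.median(q[m],0))
g=cv2.cvtColor(A,6);print(g[205:221,187:206]);print(g[222:237,165:184])
g=cv2.cvtColor(B,6);print(g[174:202,248:278])
E
```

```text
top px 305.92289543151855 179.02588272094727 axes 19.48918914794922 19.86522102355957 -> [589.5 -60.8 206. ]
side px 307.14287757873535 207.53387117385864 axes 30.273155212402344 52.020164489746094 -> [606.4 -42.7 206. ]
dial tri (array([596.3, -60.3, 218.4]), np.float64(16.248085066713525))
top px 195.34794878959656 212.1953535079956 axes 6.265584468841553 6.637365341186523 -> [498.4 258.5  40.7]
bore hand [497.9 256.5  40.7] [499.1 253.4  40.7] (array([498.5, 256.9,  38.2]), np.float64(1.184780393202572))
top px 173.3424129486084 228.3273367881775 axes 7.630448818206787 10.131051063537598 -> [448.1 321.2  50. ]
grip top 35 [448.9 319.7  87.4] [448.9 320.2  86.3]
grip side 13 [446.4 311.4  86.2] [447.2 311.5  86.2]
[[178 178 179 181 185 188 114 120 118 117 119 122 126 129 127 125 121 130 189]
 [179 178 179 179 181 157 139 175 158 158 159 145 120 120 124 125 121 129 187]
 [179 179 178 179 174 142 187 210 198 199 202 190 146 105 122 125 120 128 187]
 [179 179 178 171 179 190 206 205 205 199 209 208 192 137 111 122 121 128 186]
 [179 179 177 176 199 205 206 199 179 163 195 208 208 192 
[... 4821 characters left out ...]
224 223 224 224 216 205 223 219 190 159 143 175 209 223 227 201 202 186 153 194 205]
 [151 196 205 205 205 186 137 198 187 207 216 227 225 224 226 227 214 182 156 143 157 200 222 227 191 199 205 205 205 205]
 [175 200 205 205 205 205 186 200 197 190 198 217 223 223 221 222 227 221 202 179 201 225 223 211 174 197 205 205 205 205]
 [205 205 205 205 205 205 204 205 205 201 196 177 203 209 212 207 219 219 217 207 215 212 187 157 147 195 192 171 184 201]
 [185 201 204 205 205 205 182 175 199 205 205 193 180 175 198 191 193 191 178 174 173 161 143 139 141 171 154 109 138 194]
 [151 196 205 205 204 205 154 155 196 205 205 205 190 184 193 189 188 171 153 149 147 146 141 140 137 127 124 124 124 168]]
```

{"method": "jog_arm", "body": {
  "rows": [1.3, 2.8, 0, 0, 0, 0.07, 0, 1.3, 2.8, 0, 0, 0, 0.07, 0, 1.3, 2.8, 0, 0, 0, 0.07, 0, 1.3, 2.8, 0, 0, 0, 0.07, 0, 1.3, 2.8, 0, 0, 0, 0.07, 0, 1.3, 2.8, 0, 0, 0, 0.07, 0, 1.3, 2.8, 0, 0, 0, 0.07, 0, 1.3, 2.8, 0, 0, 0, 0.07, 0, 1.3, 2.8, 0, 0, 0, 0.07, 0, 1.3, 2.8, 0, 0, 0, 0.07, 0, 1.3, 2.8, 0, 0, 0, 0.07, 0, 1.3, 2.8, 0, 0, 0, 0.07, 0, 1.3, 2.8, 0, 0, 0, 0.07, 0, 1.3, 2.8, 0, 0, 0, 0.07, 0, 1.3, 2.8, 0, 0, 0, 0.07, 0, 1.3, 2.8, 0, 0, 0, 0.07, 0, 1.3, 2.8, 0, 0, 0, 0.07, 0, 1.3, 2.8, 0, 0, 0, 0.07, 0, 1.3, 2.8, 0, 0, 0, 0.07, 0, 1.3, 2.8, 0, 0, 0, 0.07, 0]
}}

```text
clock: 1.77
eef_pos: [402.6, 30.4, 213.4]
eef_rot: [-3.142, 0.0, 1.665]
wrist_force: [0.6, -0.3, 0.1]
finger_gap: 94.3
finger_force: 0.0
```

{"method": "jog_arm", "body": {
  "rows": [1.07, 2.52, 0, 0, 0, 0.066, 0, 1.07, 2.52, 0, 0, 0, 0.066, 0, 1.07, 2.52, 0, 0, 0, 0.066, 0, 1.07, 2.52, 0, 0, 0, 0.066, 0, 1.07, 2.52, 0, 0, 0, 0.066, 0, 1.07, 2.52, 0, 0, 0, 0.066, 0, 1.07, 2.52, 0, 0, 0, 0.066, 0, 1.07, 2.52, 0, 0, 0, 0.066, 0, 1.04, 2.5, 0, 0, 0, 0.064, 0, 0, 0, -3, 0, 0, 0, 0, 0, 0, -3, 0, 0, 0, 0, 0, 0, -3, 0, 0, 0, 0, 0, 0, 0, 0, 0, 0, 0]
}}

```text
clock: 2.85
eef_pos: [495.8, 254.3, 117.7]
eef_rot: [-3.133, -0.002, 2.254]
wrist_force: [0.0, -1.0, -0.1]
finger_gap: 93.8
finger_force: 0.0
```

```bash
python3 - <<'E'
from h import *
s=manip.read_state();print(s['eef_pos'],s['eef_rot'],s['joints'])
B,_=grab('side','s2');A,_=grab('top','t2')
u,v=proj('side',s['eef_pos']);print(u,v,proj('side',s['eef_pos']+[0,0,-0]),proj('top',s['eef_pos']))
print('hub proj',proj('side',(498.5,257,40.7)),'off crops 220,120')
print('dial tri',tri((305.9,179.0),(301.8,214.)),onz('side',301.8,214,206))
cv2.imwrite('pics/c2.png',cv2.resize(B[120:230,220:320],None,fx=5,fy=5,interpolation=2))
E
```

```text
[495.79634581 254.34883173 117.74218359] [-3.13274187e+00 -2.44311551e-03  2.25400512e+00] [ 4.08297029e-01  4.16606554e-01  1.59713124e+00 -5.65803848e-05
  1.13703649e+00 -2.74898557e-01]
265.8694469048988 178.71542543944994 (np.float64(265.8694469048988), np.float64(178.71542543944994)) (np.float64(192.6999838789936), np.float64(212.0264328492202))
hub proj (np.float64(267.3963573537919), np.float64(196.4303538383305)) off crops 220,120
dial tri (array([589.80959217, -61.21873253, 197.7719    ]), np.float64(1.2997828716202044)) [588.0612295  -72.04196736 206.        ]
```

View pics/c2.png

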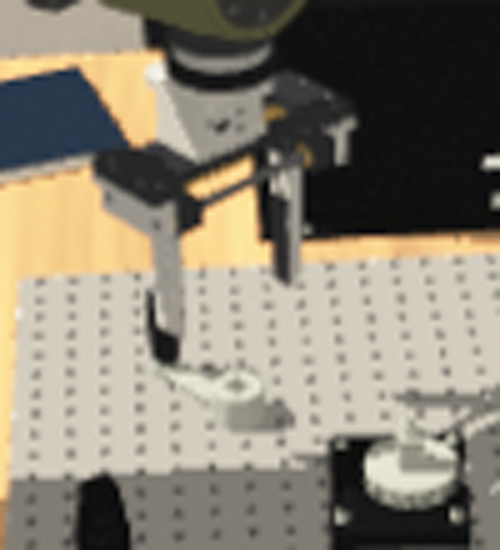

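{"method": "jog_arm", "body": {
  "rows": [0.2, 0.2, -2, 0, 0, 0, 0, 0, 0, -2, 0, 0, 0, 0, 0, 0, 0, 0, 0, 0, 0, 0, 0, 0, 0, 0, 0, 0, 0, 0, 0, 0, 0, 0, 0]
}}

```text
clock: 3.37
eef_pos: [501.3, 257.7, 85.8]
eef_rot: [3.139, 0.001, 2.254]
wrist_force: [0.1, -0.6, 0.5]
finger_gap: 93.8
finger_force: 0.0
```

```bash
python3 - <<'E'
from h import *
np.set_printoptions(precision=1,suppress=True,linewidth=160)
print(proj('side',(589.5,-60.8,206)),proj('side',(589.5,-60.8,234)),proj('top',(589.5,-60.8,234)))
for n in('top','side'):
  q=cloud(n,np.load(f'pics/{n}0.npz')['d']).reshape(-1,3)
  r=np.hypot(q[:,0]-589.5,q[:,1]+60.8)
  for lo,hi,zl,zh in((10,22,198,214),(0,5,220,240),(30,40,185,200)):
    m=(r>lo)&(r<hi)&(q[:,2]>zl)&(q[:,2]<zh);print(n,lo,m.sum(),np.median(q[m],0),q[m].mean(0))
B=np.load('pics/side0.npz')['im'];print(cv2.cvtColor(B,6)[198:228,288:318])
A=np.load('pics/top0.npz')['im'];print(cv2.cvtColor(A,6)[167:192,293:320])
E
```

```text
(np.float64(301.91951953497505), np.float64(211.59999033146252)) (np.float64(301.97591988193915), np.float64(203.69570264596481)) (np.float64(306.64171594853724), np.float64(177.8893990679666))
top 10 165 [589.6 -60.4 205.5] [589.3 -60.6 205.6]
top 0 12 [589.3 -60.5 233. ] [589.3 -60.5 232.7]
top 30 254 [581.9 -57.2 193. ] [584.  -59.4 192.8]
side 10 73 [588.5 -66.2 205.5] [589.8 -64.9 205.4]
side 0 3 [589.9 -62.4 230.8] [589.6 -61.  231.9]
side 30 119 [577.8 -78.7 191.7] [583.2 -71.3 192.2]
[[192 178 199 205 205 206 205 192 168 197 205 205 205 205 192 153 194 205 205 205 205 153 155 197 205 205 205 205 159 174]
 [186 146 193 205 205 205 205 186 149 194 205 205 204 205 185 164 197 205 205 205 205 186 200 204 205 205 205 205 205 205]
 [205 186 200 205 205 205 205 205 205 205 205 205 205 205 205 205 205 205 205 205 205 204 205 204 205 205 205 205 205 205]
 [205 205 205 205 205 205 205 205 205 205 205 205 205 205 205 192 188 201 205 205 205 205 182 175 199 205 205 205 205 172]
 [205 182 185 201 205 205 205 205 172 172 199 205 205 205 205 151 141 194 205 204 205 205 153 154 197 205 205 2
[... 5163 characters left out ...]
 206 193  74  11  21  26  24  28]
 [ 34  35  34  28  19  93 180 202 212 203 200 201 202 201 200 201 200 202 212 214 145   2  19  26  28  26  28]
 [ 33  34  34  31  30  22  62 148 199 211 207 204 206 204 205 207 210 211 196 187   5  17  27  25  27  27  24]
 [ 33  35  34  33  32  31  18  25 108 182 186 197 207 207 196 193 191 180  80   0  13  26  27  29  28  28  26]
 [ 32  31  33  35  33  34  33  25  18  30  75 143 168 171 136 112  69   0   8  18  24  24  24  25  28  24  26]
 [ 27  33  34  32  33  32  31  34  26  24  22  16  10  12  12  19  19  20  25  27  25  30  25  28  27  28  27]
 [ 35  29  32  32  34  34  34  32  34  32  31  29  32  30  29  26  24  27  23  26  26  25  27  24  27  24  23]]
```

{"method": "jog_arm", "body": {
  "rows": [-0.2, 0, -2, 0, 0, 0, 0, 0, 0, -2, 0, 0, 0, 0, 0, 0, 0, 0, 0, 0, 0, 0, 0, 0, 0, 0, 0, 0, 0, 0, 0, 0, 0, 0, 0, 0, 0, 0, 0, 0, 0, 0]
}}

```text
clock: 3.87
eef_pos: [499.2, 257.7, 45.3]
eef_rot: [3.139, 0.001, 2.254]
wrist_force: [0.1, 0.1, 0.3]
finger_gap: 93.6
finger_force: 0.0
```

{"method": "jog_arm", "body": {
  "rows": [0, 0, -1.0, 0, 0, 0, 0, 0, 0, -1.0, 0, 0, 0, 0, 0, 0, 0, 0, 0, 0, 0, 0, 0, 0, 0, 0, 0, 1, 0, 0, 0, 0, 0, 0, 1, 0, 0, 0, 0, 0, 0, 1, 0, 0, 0, 0, 0, 0, 1, 0, 0, 0, 0, 0, 0, 1, 0, 0, 0, 0, 0, 0, 1, 0, 0, 0, 0, 0, 0, 1, 0, 0, 0, 0, 0, 0, 1, 0, 0, 0, 0, 0, 0, 1],
  "newtons": 25
}}

```text
clock: 4.87
eef_pos: [498.4, 257.4, 23.5]
eef_rot: [3.142, 0.0, 2.254]
wrist_force: [2.0, -0.3, 0.2]
finger_gap: 37.4
finger_force: 0.4
```

{"method": "jog_arm", "body": {
  "rows": [0, 0, 0, 0, 0, 0, 1, 0, 0, 0, 0, 0, 0, 1, 0, 0, 0, 0, 0, 0, 1, 0, 0, 0, 0, 0, 0, 1, 0, 0, 0, 0, 0, 0, 1],
  "newtons": 50
}}

```text
clock: 5.28
eef_pos: [498.4, 257.4, 23.5]
eef_rot: [3.141, 0.0, 2.254]
wrist_force: [-0.1, 0.3, 0.1]
finger_gap: 35.6
finger_force: 50.0
```

{"method": "jog_arm", "body": {
  "rows": [0, 0, 2, 0, 0, 0, 1, 0, 0, 3, 0, 0, 0, 1, 0, 0, 3, 0, 0, 0, 1, 0, 0, 3, 0, 0, 0, 1, 0, 0, 3, 0, 0, 0, 1, 0, 0, 3, 0, 0, 0, 1, 0, 0, 3, 0, 0, 0, 1, 0, 0, 2.5, 0, 0, 0, 1, 0, 0, 1.5, 0, 0, 0, 1, 0, 0, 0, 0, 0, 0, 1, 0, 0, 0, 0, 0, 0, 1]
}}

```text
clock: 6.2
eef_pos: [498.2, 257.3, 262.9]
eef_rot: [-3.141, 0.0, 2.254]
wrist_force: [0.3, -0.7, -3.3]
finger_gap: 35.9
finger_force: 50.0
```

{"method": "jog_arm", "body": {
  "rows": [0.6, -2.0, 0, 0, 0, 0.08, 1, 0.6, -2.0, 0, 0, 0, 0.08, 1, 0.6, -2.0, 0, 0, 0, 0.08, 1, 0.6, -2.0, 0, 0, 0, 0.08, 1, 0.6, -2.0, 0, 0, 0, 0.08, 1, 0.6, -2.0, 0, 0, 0, 0.08, 1, 0.6, -2.0, 0, 0, 0, 0.08, 1, 0.6, -2.0, 0, 0, 0, 0.08, 1, 0.6, -2.0, 0, 0, 0, 0.08, 1, 0.6, -2.0, 0, 0, 0, 0.08, 1, 0.6, -2.0, 0, 0, 0, 0.08, 1, 0.6, -2.0, 0, 0, 0, 0.08, 1, 0.6, -2.0, 0, 0, 0, 0.08, 1, 0.6, -2.0, 0, 0, 0, 0.08, 1, 0.6, -2.0, 0, 0, 0, 0.08, 1, 0, -1, 0, 0, 0, 0.03, 1, 0, 0, 0, 0, 0, 0, 1, 0, 0, 0, 0, 0, 0, 1, 0, 0, 0, 0, 0, 0, 1]
}}

```text
clock: 7.78
eef_pos: [588.0, -51.9, 262.4]
eef_rot: [3.141, -0.001, -2.8]
wrist_force: [0.2, -1.2, -2.6]
finger_gap: 35.3
finger_force: 50.0
```

```bash
python3 - <<'E'
from h import *
s=manip.read_state();print(s['eef_pos'],s['eef_rot'],s['joints'],s['wrist_force'],s['moment'])
B,_=grab('side','s3');A,_=grab('top','t3')
p=s['eef_pos'];print('side hub bottom/top',proj('side',p+[0,0,-10.8]),proj('side',p+[0,0,17.2]),'top',proj('top',p+[0,0,17.2]),proj('side',(589.5,-60.7,233.5)))
a=s['eef_rot'][2];print('grip top exp',proj('side',p+[80*np.cos(a),80*np.sin(a),64.2]),proj('top',p+[80*np.cos(a),80*np.sin(a),64.2]))
cv2.imwrite('pics/c3.png',np.hstack([cv2.resize(B[160:240,260:340],None,fx=5,fy=5,interpolation=2),cv2.resize(A[140:220,265:345],None,fx=5,fy=5,interpolation=2)]))
E
```

```text
[588.03526051 -51.87978176 262.42526348] [ 3.14067565e+00 -1.29981246e-03 -2.80028790e+00] [-1.50124887e-01  3.61295737e-01  1.32671674e+00  1.96430474e-04
  1.45515889e+00 -2.06224819e+00] [ 0.1639436  -1.18708314 -2.5577458 ] [ 0.05874127 -0.17575705  0.05468389]
side hub bottom/top (np.float64(301.18619952925457), np.float64(196.8196694689741)) (np.float64(301.233190525289), np.float64(188.6289861549631)) top (np.float64(304.34969081326426), np.float64(176.4080000689028)) (np.float64(301.971464836562), np.float64(203.81768470907534))
grip top exp (np.float64(274.3043958802574), np.float64(181.26899851926353)) (np.float64(315.7811776556317), np.float64(205.21675716730192))
```

View pics/c3.png

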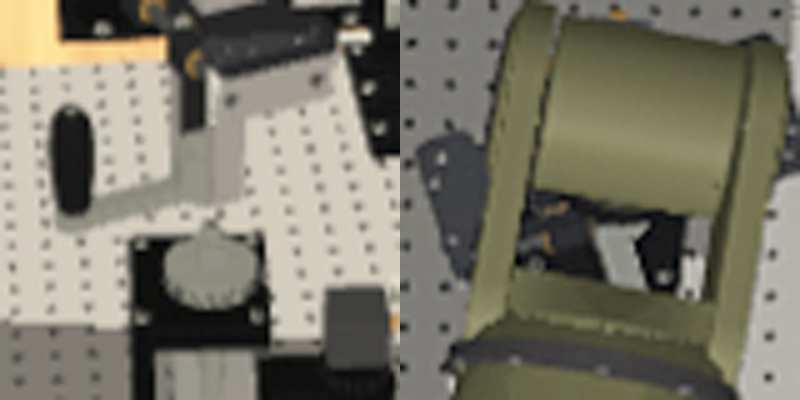

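{"method": "jog_arm", "body": {
  "rows": [0.15, -0.5, 0, 0, 0, 0, 1, 0, -0.4, 0, 0, 0, 0, 1, 0, 0, -0.7, 0, 0, 0, 1, 0, 0, -0.6, 0, 0, 0, 1, 0, 0, 0, 0, 0, 0, 1, 0, 0, 0, 0, 0, 0, 1, 0, 0, 0, 0, 0, 0, 1]
}}

```text
clock: 8.47
eef_pos: [589.9, -61.6, 250.4]
eef_rot: [3.142, -0.0, -2.799]
wrist_force: [0.3, -1.3, -2.2]
finger_gap: 35.7
finger_force: 50.0
```

{"method": "jog_arm", "body": {
  "rows": [-0.04, 0.08, -0.2, 0, 0, 0, 1, 0, 0, -0.2, 0, 0, 0, 1, 0, 0, -0.2, 0, 0, 0, 1, 0, 0, -0.2, 0, 0, 0, 1, 0, 0, -0.2, 0, 0, 0, 1, 0, 0, -0.2, 0, 0, 0, 1, 0, 0, 0, 0, 0, 0, 1, 0, 0, 0, 0, 0, 0, 1]
}}

```text
clock: 9.13
eef_pos: [589.4, -60.8, 238.4]
eef_rot: [3.142, -0.0, -2.799]
wrist_force: [-0.1, -0.4, -2.1]
finger_gap: 35.4
finger_force: 50.0
```

{"method": "jog_arm", "body": {
  "rows": [0, 0, -0.1, 0, 0, 0, 1, 0, 0, -0.1, 0, 0, 0, 1, 0, 0, -0.1, 0, 0, 0, 1, 0, 0, 0, 0, 0, 0, 1, 0, 0, 0, 0, 0, 0, 1]
}}

```text
clock: 9.55
eef_pos: [590.1, -60.8, 236.2]
eef_rot: [-3.141, 0.002, -2.799]
wrist_force: [4.7, 0.7, 4.3]
finger_gap: 35.5
finger_force: 50.0
```

{"method": "jog_arm", "body": {
  "rows": [0.1, 0, -0.05, 0, 0, -0.02, 1, 0, 0, -0.02, 0, 0, -0.03, 1, 0, 0, 0, 0, 0, -0.03, 1, 0, 0, 0, 0, 0, -0.03, 1, 0, 0, 0, 0, 0, -0.03, 1, 0, 0, 0, 0, 0, -0.03, 1, 0, 0, 0, 0, 0, 0, 1]
}}

```text
clock: 10.13
eef_pos: [590.3, -60.8, 234.9]
eef_rot: [3.142, -0.0, -2.971]
wrist_force: [-0.2, 0.3, 4.7]
finger_gap: 35.5
finger_force: 50.0
```

{"method": "jog_arm", "body": {
  "rows": [0, 0, -0.05, 0, 0, -0.03, 1, 0, 0, -0.03, 0, 0, -0.03, 1, 0, 0, 0, 0, 0, -0.03, 1, 0, 0, 0, 0, 0, -0.03, 1, 0, 0, 0, 0, 0, -0.03, 1, 0, 0, 0, 0, 0, -0.02, 1, 0, 0, 0, 0, 0, 0, 1]
}}

```text
clock: 10.72
eef_pos: [590.3, -60.8, 233.3]
eef_rot: [3.141, -0.001, -3.14]
wrist_force: [2.5, 0.0, -2.5]
finger_gap: 35.6
finger_force: 50.0
```

{"method": "jog_arm", "body": {
  "rows": [0, 0, -0.1, 0, 0, 0, 1, 0, 0, -0.1, 0, 0, 0, 1, 0, 0, -0.1, 0, 0, 0, 1, 0, 0, -0.1, 0, 0, 0, 1, 0, 0, 0, 0, 0, 0, 1, 0, 0, 0, 0, 0, 0, 1]
}}

```text
clock: 11.22
eef_pos: [590.4, -60.9, 229.8]
eef_rot: [-3.142, -0.0, -3.139]
wrist_force: [0.4, 0.1, -4.5]
finger_gap: 35.4
finger_force: 50.0
```

{"method": "jog_arm", "body": {
  "rows": [0, 0, -0.15, 0, 0, 0, 1, 0, 0, -0.15, 0, 0, 0, 1, 0, 0, -0.15, 0, 0, 0, 1, 0, 0, -0.15, 0, 0, 0, 1, 0, 0, -0.15, 0, 0, 0, 1, 0, 0, -0.15, 0, 0, 0, 1, 0, 0, -0.15, 0, 0, 0, 1, 0, 0, -0.15, 0, 0, 0, 1, 0, 0, -0.05, 0, 0, 0, 1, 0, 0, -0.05, 0, 0, 0, 1, 0, 0, 0, 0, 0, 0, 1, 0, 0, 0, 0, 0, 0, 1]
}}

```text
clock: 12.22
eef_pos: [590.4, -60.8, 216.9]
eef_rot: [-3.142, -0.0, -3.139]
wrist_force: [1.5, 0.2, -2.0]
finger_gap: 35.6
finger_force: 50.0
```

{"method": "jog_arm", "body": {
  "rows": [0, 0, -0.05, 0, 0, 0, 1, 0, 0, -0.05, 0, 0, 0, 1, 0, 0, -0.05, 0, 0, 0, 1, 0, 0, 0, 0, 0, 0, 1, 0, 0, 0, 0, 0, 0, 1]
}}

```text
clock: 12.63
eef_pos: [590.5, -60.9, 216.4]
eef_rot: [-3.141, 0.001, -3.139]
wrist_force: [-2.6, 0.1, 5.7]
finger_gap: 35.7
finger_force: 50.0
```

{"method": "jog_arm", "body": {
  "rows": [0, 0, 0.03, 0, 0, 0, 1, 0, 0, 0, 0, 0, 0, 1]
}}

```text
clock: 12.8
eef_pos: [590.5, -60.9, 216.4]
eef_rot: [-3.141, 0.001, -3.139]
wrist_force: [-3.2, 0.1, 5.9]
finger_gap: 35.9
finger_force: 50.0
```

```bash
python3 - <<'E'
from h import *
s=manip.read_state();print(s['eef_pos'],s['eef_rot'],s['wrist_force'],s['moment'],s['joints'][5])
grab('side','s4')
E
```

```text
[590.51669261 -60.88304588 216.43832298] [-3.14140351e+00  7.69107253e-04 -3.13933570e+00] [-3.21356394  0.11181016  5.92238063] [ 0.14887758  0.32890901 -0.01587933] -1.7374446775197447
```

{"method": "jog_arm", "body": {
  "rows": [0, 0, 0, 0, 0, -0.04, 1, 0, 0, 0, 0, 0, -0.04, 1, 0, 0, 0, 0, 0, -0.04, 1, 0, 0, 0, 0, 0, -0.04, 1]
}}

```text
clock: 13.18
eef_pos: [590.8, -61.0, 216.4]
eef_rot: [-3.141, 0.002, 2.982]
wrist_force: [0.6, -0.8, 4.1]
finger_gap: 35.9
finger_force: 50.0
```

```bash
python3 - <<'E'
from h import *
s=manip.read_state();print(s['eef_pos'],s['eef_rot'],s['wrist_force'],s['moment'],s['joints'][5])
E
```

```text
[590.83255302 -61.03768999 216.43401838] [-3.14133353e+00  1.71142515e-03  2.98189402e+00] [ 0.56556073 -0.78763683  4.10580051] [-0.09942902 -0.1722522   0.24452181] -1.5755327456626647
```

{"method": "jog_arm", "body": {
  "rows": [0, 0, 0, 0, 0, -0.08, 1, 0, 0, 0, 0, 0, -0.08, 1, 0, 0, 0, 0, 0, -0.08, 1, 0, 0, 0, 0, 0, -0.08, 1, 0, 0, 0, 0, 0, -0.08, 1, 0, 0, 0, 0, 0, -0.08, 1, 0, 0, 0, 0, 0, -0.08, 1, 0, 0, 0, 0, 0, -0.08, 1, 0, 0, 0, 0, 0, -0.08, 1, 0, 0, 0, 0, 0, -0.08, 1]
}}

```text
clock: 14.02
eef_pos: [590.5, -61.6, 216.5]
eef_rot: [-3.141, 0.002, 2.18]
wrist_force: [-2.4, -5.2, 6.2]
finger_gap: 35.8
finger_force: 50.0
```

```bash
python3 - <<'E'
from h import *
s=manip.read_state();print(s['eef_pos'],s['eef_rot'],s['wrist_force'],s['moment'],s['joints'][5])
E
```

```text
[590.49732105 -61.62392664 216.4573864 ] [-3.14130694e+00  1.64217116e-03  2.17975884e+00] [-2.4314665  -5.20791327  6.15843518] [-0.87499851  0.52289116  0.25658732] -0.7737275861145857
```

{"method": "jog_arm", "body": {
  "rows": [0, -0.03, 0, 0, 0, -0.08, 1, 0, 0, 0, 0, 0, -0.08, 1, 0, 0, 0, 0, 0, -0.08, 1, 0, 0, 0, 0, 0, -0.08, 1, 0, 0, 0, 0, 0, -0.08, 1, 0, 0, 0, 0, 0, -0.08, 1, 0, 0, 0, 0, 0, -0.08, 1, 0, 0, 0, 0, 0, -0.08, 1, 0, 0, 0, 0, 0, -0.08, 1, 0, 0, 0, 0, 0, -0.08, 1, 0, 0, 0, 0, 0, -0.08, 1, 0, 0, 0, 0, 0, -0.08, 1]
}}

```text
clock: 15.02
eef_pos: [589.7, -61.8, 216.4]
eef_rot: [-3.141, 0.002, 1.22]
wrist_force: [-10.7, -2.4, 8.7]
finger_gap: 35.8
finger_force: 50.0
```

{"method": "jog_arm", "body": {
  "rows": [-0.04, 0, 0, 0, 0, -0.08, 1, -0.04, 0, 0, 0, 0, -0.08, 1, 0, 0, 0, 0, 0, -0.08, 1, 0, 0, 0, 0, 0, -0.08, 1, -0.03, 0, 0, 0, 0, -0.08, 1, 0, 0, 0, 0, 0, -0.08, 1, 0, 0, 0, 0, 0, -0.08, 1, 0, 0, 0, 0, 0, -0.08, 1, 0, 0, 0, 0, 0, -0.08, 1, 0, 0, 0, 0, 0, -0.08, 1, 0, 0, 0, 0, 0, -0.08, 1, 0, 0, 0, 0, 0, -0.08, 1]
}}

```text
clock: 16.02
eef_pos: [589.1, -61.2, 216.4]
eef_rot: [3.142, 0.0, 0.26]
wrist_force: [-6.3, -0.2, 8.4]
finger_gap: 35.5
finger_force: 50.0
```

Remaining turn is about 0.35 rad.

{"method": "jog_arm", "body": {
  "rows": [-0.04, 0.02, 0, 0, 0, -0.07, 1, 0, 0, 0, 0, 0, -0.07, 1, 0, 0, 0, 0, 0, -0.07, 1, 0, 0, 0, 0, 0, -0.07, 1, 0, 0, 0, 0, 0, -0.07, 1, 0, 0, 0, 0, 0, 0, 1, 0, 0, 0, 0, 0, 0, 1]
}}

```text
clock: 16.6
eef_pos: [589.0, -60.9, 216.4]
eef_rot: [3.142, -0.001, -0.087]
wrist_force: [-3.1, 0.2, 5.7]
finger_gap: 35.5
finger_force: 50.0
```

```bash
python3 - <<'E'
from h import *
s=manip.read_state();print(s['eef_pos'],s['eef_rot'],s['wrist_force'],s['moment'],s['joints'][5])
C,_=grab('side','s5');B=np.load('pics/side0.npz')['im']
cv2.imwrite('pics/c5.png',np.hstack([cv2.resize(x[170:280,270:350],None,fx=5,fy=5,interpolation=2) for x in(B,C)]))
E
```

```text
[588.99459851 -60.9206302  216.42578815] [ 3.14158964e+00 -6.42969974e-04 -8.65644424e-02] [-3.0796124  0.2173991  5.6642844] [0.27778694 0.56098557 0.0909224 ] 1.492414983931897
```

View pics/c5.png

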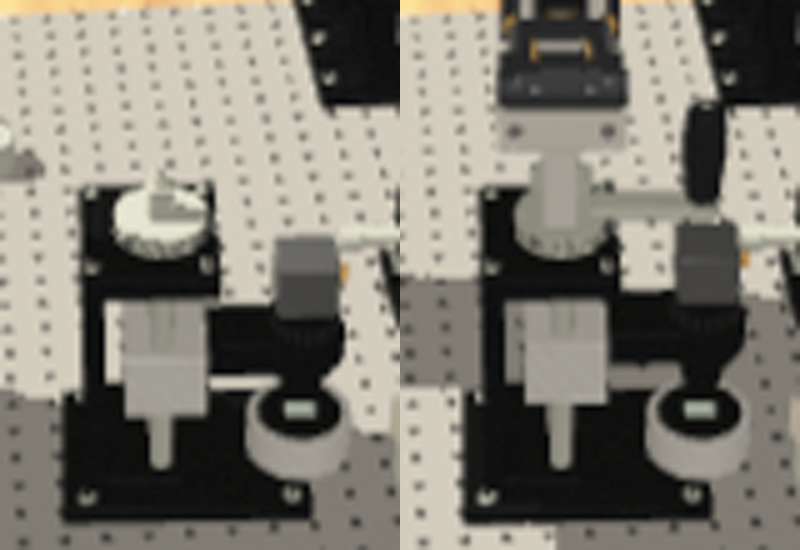

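The crank is down on the dial and the carriage has risen by about 2.6 px in the crop (edge from row 415 to 402), which matches about 10 mm. Now I'll release it.

{"method": "jog_arm", "body": {
  "rows": [0, 0, 0.05, 0, 0, 0, 1, 0.02, 0, 0, 0, 0, 0, 0.3, 0, 0, 0, 0, 0, 0, 0.3, 0, 0, 0, 0, 0, 0, 0.3, 0, 0, 0, 0, 0, 0, 0.3, 0, 0, 0, 0, 0, 0, 0.3]
}}

```text
clock: 17.15
eef_pos: [589.1, -61.0, 216.1]
eef_rot: [3.142, 0.0, -0.086]
wrist_force: [-0.5, -0.4, 0.5]
finger_gap: 64.6
finger_force: 0.0
```

{"method": "jog_arm", "body": {
  "rows": [0, 0, 0, 0, 0, 0, 0.3, 0, 0, 0.5, 0, 0, 0, 0.3, 0, 0, 1, 0, 0, 0, 0.3, 0, 0, 1, 0, 0, 0, 0.3, 0, 0, 2, 0, 0, 0, 0.3, 0, 0, 3, 0, 0, 0, 0.3, 0, 0, 3, 0, 0, 0, 0.3, 0, 0, 3, 0, 0, 0, 0.3, -2, 0, 0, 0, 0, 0, 0.3, -3, 0, 0, 0, 0, 0, 0.3, -3, 0, 0, 0, 0, 0, 0.3, -3, 0, 0, 0, 0, 0, 0.3, -3, 0, 0, 0, 0, 0, 0.3, -3, 0, 0, 0, 0, 0, 0.3, -3, 0, 0, 0, 0, 0, 0.3, 0, 0, 0, 0, 0, 0, 0.3, 0, 0, 0, 0, 0, 0, 0.3]
}}

```text
clock: 18.57
eef_pos: [388.6, -61.0, 353.1]
eef_rot: [3.141, -0.004, -0.087]
wrist_force: [-0.2, -0.7, 0.2]
finger_gap: 65.8
finger_force: 0.0
```

```bash
python3 - <<'E'
from h import *
np.set_printoptions(precision=1,suppress=True,linewidth=160)
s=manip.read_state();print(s['eef_pos'],s['wrist_force'],s['finger_gap'])
C,d=grab('side','s6');A,dt=grab('top','t6')
B=np.load('pics/side0.npz')['im'];g0,g1=[cv2.cvtColor(x,6).astype(np.float32)[228:256,296:310] for x in(B,C)]
q0,q1=[cv2.cvtColor(x,6)[236:262,298:308:2].mean(1) for x in(B,C)];print(q0,q1)
cv2.imwrite('pics/c6.png',np.hstack([cv2.resize(C[170:280,270:350],None,fx=5,fy=5,interpolation=2),cv2.resize(A[140:220,270:350],(400,400),interpolation=2)[:550] if 0 else cv2.copyMakeBorder(cv2.resize(A[140:220,270:350],(400,400),interpolation=2),0,150,0,0,0)]))
for n,D in(('top',dt),('side',d)):
  q=cloud(n,D).reshape(-1,3)
  r=np.hypot(q[:,0]-589.5,q[:,1]+60.8)
  m=(r<18)&(q[:,2]>222)&(q[:,2]<245);print(n,'hub top',m.sum(),np.median(q[m],0))
  m=(q[:,2]>265)&(q[:,2]<300)&(abs(q[:,0]-669)<30)&(abs(q[:,1]+67)<30);print(n,'grip',m.sum(),q[m].mean(0))
E
```

```text
[388.6 -61.  353.1] [-0.2 -0.7  0.2] 65.78920257446516
[145.4 145.4 145.4 146.4 149.6 160.2 167.  159.2 159.2 159.4 159.2 159.4 159.6 159.  158.8 158.2 145.2 109.   75.   74.2  73.6  73.6  73.   73.   73.2  73.2] [145.8 148.  155.8 160.4 158.6 159.2 159.4 159.  159.4 159.  159.  159.  158.8 161.  139.   79.4  77.4  77.   76.2  76.   74.6  73.8  73.2  73.4  73.2  73.2]
top hub top 140 [589.2 -61.6 232.8]
top grip 64 [667.5 -66.4 277.2]
side hub top 69 [589.5 -61.2 232.1]
side grip 54 [666.8 -74.9 273.6]
```

View pics/c6.png

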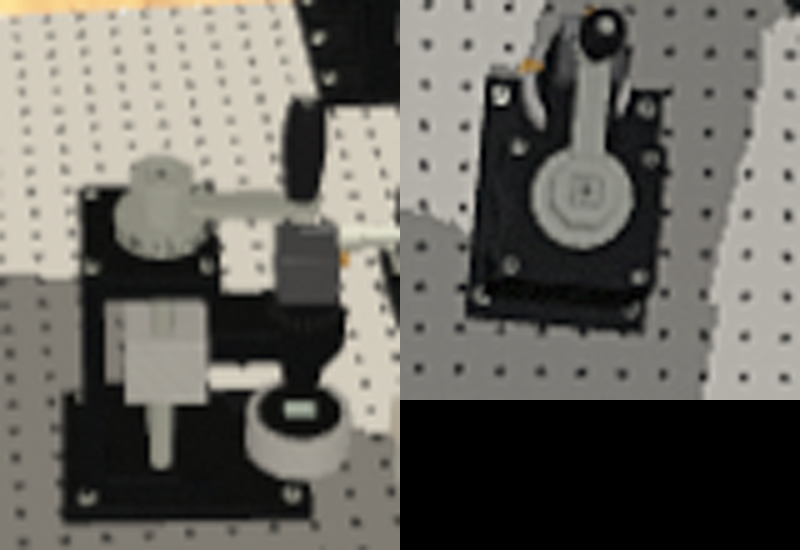

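```bash
python3 - <<'E'
from h import *
B=np.load('pics/side0.npz')['im']
p=lambda z:np.array(proj('side',(589.5,-85,z)))
print(p(110),p(120),p(130),p(140))
for t in('s4','s5','s6'):
    C=np.load(f'pics/{t}.npz')['im'];o=[]
    for c in range(297,310):
        a,b=[cv2.cvtColor(x,6)[232:262,c].astype(float) for x in(B,C)]
        def edge(q):
            i=np.arange(len(q)-1,0,-1);lo=q[-5:].mean() ;hi=np.median(q[10:17]);m=(lo+hi)/2
            k=next(j for j in range(12,29) if q[j]<m and q[j-1]>=m);return k-1+(q[k-1]-m)/(q[k-1]-q[k])
        try:o.append(edge(a)-edge(b))
        except Exception:o.append(np.nan)
    up=[]
    for c in range(297,310):
        a,b=[cv2.cvtColor(x,6)[226:262,c].astype(float) for x in(B,C)]
        s=np.arange(0,4.5,.05);i=np.arange(8,32)
        e=[((np.interp(i-k,np.arange(36),b)-np.interp(i,np.arange(36),a))**2).sum() for k in s];up.append(s[np.argmin(e)])
    print(t,np.round(o,2),np.nanmedian(o),np.round(up,2),np.median(up))
E
```

```text
[302.52709907 242.6365795 ] [302.55022465 240.03431215] [302.57344804 237.41059145] [302.59676906 234.76518322]
s4 [-0.01  0.01 -0.02  0.06  0.11 -0.01  0.01  0.03  0.02 -0.    0.02  0.
  0.01] 0.009090909090911481 [0.   0.   0.   0.05 0.   0.   0.05 0.   0.   0.   0.   0.   0.  ] 0.0
s5 [2.69 2.7  0.56 2.59 2.41 2.41 2.01 2.24 2.27 2.25 2.27 2.27 2.26] 2.2665413533834595 [2.65 2.65 2.25 2.65 2.55 2.6  2.4  2.25 2.35 2.4  2.4  2.4  2.35] 2.4000000000000004
s6 [2.69 2.71 0.6  2.57 2.41 2.41 2.04 2.23 2.27 2.26 2.26 2.28 2.27] 2.2699999999999996 [2.65 2.65 2.25 2.6  2.55 2.6  2.4  2.25 2.35 2.4  2.4  2.4  2.4 ] 2.4000000000000004
```

```bash
python3 -c "
from cell import manip
print(manip.sign_off())"
```

```text
the job is handed in; nothing more can be done
None
```

The crank is seated home on the dial and wound about half a turn clockwise (between 3.07 and 3.21 rad), so the head is up about 10 mm by screw angle (the side camera reads 9.4 ± 0.8 mm); the robot is clear, nothing else was approached, and the job is handed in.

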